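# Press the label holder home behind the shelf lip

## Robot

A 6-joint arm with a two-finger parallel gripper is mounted at the origin on the work surface. World frame = base frame: x ahead of the robot, y to its left, z up, the work surface at z = 0. Lengths are in m, angles in rad, forces in N, time in s.
With the tool pointing down it reaches from about 0.4 to 0.825 m from the base axis. Payload 7 kg.
Tool frame: the origin (TCP) lies at the very end of the fingers, on their centre line; the grasp point (between the pads) lies arm.grip_point_offset behind it (arm.grip_point_offset is the distance from the TCP to the grasp point, in m); z points along the fingers, y is the line along which they close (so a half turn about z gives the same grasp; the last joint's range is limited). The gripper opens to 88 mm and grips with 3 to 60 N. Pads are 19 mm wide; open, the fingers measure 130 mm over their backs; the gripper's body (78 mm by 193 mm) begins 47 mm behind the grasp point.
Start: joints at [-1.053, 0.359, 0.012, 0, -1.224, -0.288], TCP at [0.154, -0.657, 0.197] pointing down, gripper open.
Joint ranges: [-3.07, 3.07], [-1.43, 2.12], [-1.02, 1.25], [-3.03, 1.67], [-3.05, -0], [-3.03, 3.03]. Speed limits (rad/s): [2.39, 2.39, 3.01, 3.14, 3.14, 3.14].

## Interface

Orientations are given as [roll, pitch, yaw] about the fixed x, y, z axes, in that order (R = Rz(yaw) Ry(pitch) Rx(roll)).
In Python, from station import arm gives the robot as it stands.
- The arm moves only by the shell command python3 -m crank 'ROWS' [OPENING] [FORCE]. ROWS is JSON, a list of rows, each an object of numbers: "dx", "dy", "dz": the shift along the tool's x, y, z in cm; "wx", "wy", "wz": the turn, a rotation vector about the tool's x, y, z in degrees. A call has exactly 10 rows; each row is the pose to reach, as a shift and turn from the pose commanded when the call began, along the tool's axes at that moment; what a row does not reach only later rows make up. A row lasts 1/8 s, in which the tool goes at most 62.5 mm and 10.7 degrees, less where a joint would pass 70% of its speed; a pose out of reach is approached as far as the arm can. A call with a gripper value outside its range is refused whole. OPENING is the finger opening in cm, from 0 to 8.76, set as the call begins (- or left out, the last holds). The fingers move at their own pace and stop on an object; FORCE is the grip in N (left out, the last holds). Time passes only in rows, so rows that repeat a pose let the fingers close, or fill a call up. It gives the time, the measured TCP pose, the force, the opening and the grip force at its end, in the units of the state.
- arm.get_state(): the state, without advancing time (a new reading comes with each control period).
- arm.grab_frame(name): name is "side" or "top" or "wrist"; returns the picture (480x640x3 uint8, red, green, blue); there is no depth.
- arm.calibration(name): a dict with "fx", "fy", "cx", "cy" (pixels), "dist_coeffs" ([k1, k2, p1, p2, k3] as OpenCV has them; the pictures are not rectified), "world_from_camera" (4x4, takes a point from camera to world coordinates). Camera axes: x right, y down, z forward; pixel columns grow to the right and rows downward; lengths in m; the calibration is good to about 2 mm. A picture is of the moment at which its call begins: read the wrist's pose just before it. calibration takes no time and is no camera call; for the wrist camera it gives the pose at the moment of the call.
- arm.job_done(): hands the job in; it is judged then, once.
Trained networks look in the newest picture that a camera, given by its name, has taken for a name from the list of things; names that differ only in an ending like _2 or _b are one class to them, and where a whole thing is asked for, a point or a joint stands for the part that bears it (a point fixed in the world has none). Each returns a list of dicts, best first, with "confidence" (0 to 1); they miss things now and then, are a little off and sometimes report something else, mostly with a low value. They report only what shows in the picture. A call takes as long as a camera call. They do not tell look-alikes from the thing itself.
- arm.find_in(camera, query): "centre" ([x, y, z] in m, in world coordinates, good to about 4 mm: the middle of the surface that is visible of it).
- arm.masks_of(camera, query): "pixels" (480x640 bool, what is visible of it).
- arm.mark_of(camera, query): "centre" ([x, y, z] in m, in world coordinates, good to about 4 mm: a listed point, or the origin of a listed thing).
The state is a dict: "t": time; "q": joint angles; "qd": joint speeds; "joint_efforts": joint torques, N m; "eef_pos": TCP position; "ee_rot": TCP orientation; "force": force on the tool from outside, world axes, zero at the start; "moment": the same for the moment, N m; "width": finger opening in m; "gripper_force": force on a finger pad.
Only numpy, scipy, OpenCV 4.12 (cv2) and the standard library are available. Lean on these libraries where they do the work, as an engineer would, in place of code of your own. Each camera call takes 0.05 s, during which the arm holds its last target. There are 200 camera calls.

## Task

Take the white label holder (the shorter, wider plate with the thick top) out of its desk stand and push it, thick edge up, down into the gap behind the front lip of the low steel shelf until the sprung strip at the bottom of the gap is pushed all the way down. The strip would spring the holder back up, so finish while still gripping the holder and pressing it fully home, so that a colleague can lock it. Leave the notice card, the computer mouse and the canister where they are.

Things in the scene. Friction and masses are not known exactly. Their poses are not given: they have to be found in the camera images.
- label_holder: White plastic label holder, a stiff upright plate 80 mm wide (its y), 90 mm tall (z): 6 mm thick (x) up to 62 mm, then a thicker grip bead 10 mm thick from 58 to 90 mm above its lower edge, over the full width. Same front and back. 40 to 80 g. Origin: middle of its lower edge. It starts standing loosely in one of the two stands, its lower edge 6 mm above the desk.
- holder_foot (a point): Middle of the label holder's lower edge (its origin).
- holder_grip (a point): Middle of the holder's grip bead, 75 mm above its lower edge; a good place for the finger pads, closing along the holder's x.
- shelf: Low steel shelf fixed to the desk. Origin: middle of the label bay at desk height; x points from the lip to the shelf block (away from the robot, yaw up to 20 degrees), y along the lip. The bay is the gap between lip and block, 11 mm wide (x = -5.5 to +5.5 mm), 87 mm long (y = -43.5 to +43.5 mm), solid beyond its ends up to 42 mm high.
- lip_top (a point): Middle of the lip's top edge. The lip is 4 mm thick, 240 mm long, 42 mm high; its inner face is at shelf x = -5.5 mm.
- block_edge (a point): Middle of the top front edge of the shelf block, at shelf x = +5.5 mm, 60 mm high. The block is 240 mm wide, 160 mm deep (63 mm high on its rubber mat). Its front face stands 18 mm above the lip: a wall the holder can be pushed against before it slides down.
- strip (a joint): Black sprung strip that is the bottom of the bay, m pushed down: 0 at rest (its top 25 mm above the desk), 0.010 fully down at a hard stop (15 mm above the desk). Spring: about 4 N to start it, 11 N fully down; it returns when let go.
- stand_a: Black desk stand fixed to the desk, 50 x 100 mm (x, y), 30 mm high, with a slot 9 mm wide (x) and 86 mm long (y), floor 6 mm above the desk; holds the label holder. Origin: centre of its underside.
- stand_b: Same stand, holding the notice card.
- notice_card: Plain white notice card in the other stand, 60 mm wide, 115 mm tall, 6 mm thick throughout; leave alone. Origin: middle of its lower edge.
- mouse: Black computer mouse, 100 x 58 mm, 32 mm high, beyond the stands; leave alone. Origin: centre of its underside.
- canister: Grey filter canister, 68 mm across, 120 mm tall; leave alone. Origin: centre of its underside.
Not all that is in view belongs to the job. What is shaped like the label_holder but black, brown or orange is not meant.

How it is judged:
On the way, in this order (a step that is already met when the one before it is completed fails the run):
1. the label holder is lifted clear of its stand, in the gripper (height (world z) of holder_foot above 0.034 m and contact force between the fingers and label_holder above 1 N), for 0.1 s.
2. the holder's lower edge is in the bay behind the lip (x of holder_foot in the frame of shelf between -0.005 and 0.005 m and y of holder_foot in the frame of shelf between -0.006 and 0.006 m and angle between label_holder's own z axis and vertical below 0.2 rad and height (world z) of holder_foot below 0.036 m), for 0.1 s.
At the end, for the whole second after the job is handed in: The holder stands in the bay behind the lip (lower edge within 5 mm of the gap's middle plane and 6 mm of its middle, tilt under 0.2 rad), lower edge under 18.5 mm above the desk, the sprung strip at least 7.5 of its 10 mm down, the holder still and the fingers on it with over 2 N (x of holder_foot in the frame of shelf between -0.005 and 0.005 m and y of holder_foot in the frame of shelf between -0.006 and 0.006 m and angle between label_holder's own z axis and vertical below 0.2 rad and height (world z) of holder_foot below 0.0185 m and value of joint strip above 0.0075 m and contact force between the fingers and label_holder above 2 N and linear speed of label_holder below 0.02 m/s); the arm keeps its last pose, push and grip.
It fails at once if the notice card is disturbed (distance of notice_card from where it was at the start of the episode above 0.02 m or angle between notice_card's own z axis and vertical above 0.4 rad).
It fails at once if the mouse is moved (distance of mouse from where it was at the start of the episode above 0.03 m).
It fails at once if the canister is moved or toppled (distance of canister from where it was at the start of the episode above 0.03 m or angle between canister's own z axis and vertical above 0.4 rad).
It also fails if it takes over 42 s, if anything falls off the work surface, if the arm or the gripper's body presses on something with over 40 N, if the wrist force passes 120 N, or if a joint passes its speed limit or range.

## Working session

There is one attempt and no reset: what is moved stays moved. The work goes in short steps, Python scripts to look and compute and a shell command to move; the robot and the scene stay as the last step left them, time stands still between calls to the robot, and variables do not carry over. Pictures are saved under pics/ and viewed, at most 10 in all, crops included, and the job is handed in when it is done.

```bash
mkdir -p pics; cat > h.py <<'E'
import numpy as np,cv2
from station import arm
from scipy.spatial.transform import Rotation as R
def snap(c,n):
    f=arm.grab_frame(c); cv2.imwrite(f'pics/{n}.png',f[:,:,::-1]); return f
def proj(c,P):
    k=arm.calibration(c);T=np.linalg.inv(k['world_from_camera']);P=np.atleast_2d(P).astype(float)
    K=np.array([[k['fx'],0,k['cx']],[0,k['fy'],k['cy']],[0,0,1]])
    return cv2.projectPoints(P,cv2.Rodrigues(T[:3,:3])[0],T[:3,3],K,np.array(k['dist_coeffs']))[0][:,0]
def ray(k,uv):
    K=np.array([[k['fx'],0,k['cx']],[0,k['fy'],k['cy']],[0,0,1]])
    p=cv2.undistortPoints(np.array([[uv]],float),K,np.array(k['dist_coeffs']))[0,0]
    T=np.array(k['world_from_camera']);return T[:3,3],T[:3,:3]@np.array([p[0],p[1],1])
def onz(c,uv,z,k=None):
    o,d=ray(k or arm.calibration(c),uv);return o+d*(z-o[2])/d[2]
E
python3 - <<'E'
from h import *
print(arm.grip_point_offset); s=arm.get_state();print(s['t'],s['eef_pos'],s['ee_rot'])
a=snap('top','top1');b=snap('side','side1');
cv2.imwrite('pics/both.png',cv2.resize(np.vstack([a,b])[:,:,::-1],(400*1,600)))
for c in('top','side'):
  for q in('holder_grip','label_holder','lip_top','block_edge','shelf','stand_a','notice_card','mouse','canister'):
    print(c,q,[(np.round(d['centre'],3).tolist(),round(d['confidence'],2)) for d in arm.mark_of(c,q)[:4]])
E
```

```text
0.0188
0.0 [ 0.15358613 -0.65671708  0.19578087] [ 3.13986275e+00 -1.68015614e-04 -2.91190959e+00]
top holder_grip [([0.355, 0.387, 0.075], 0.87), ([0.533, 0.467, 0.075], 0.64), ([0.461, 0.351, 0.079], 0.57), ([0.353, 0.268, 0.077], 0.57)]
top label_holder [([0.352, 0.388, -0.002], 0.69), ([0.462, 0.352, 0.003], 0.68), ([0.533, 0.469, 0.001], 0.68), ([0.351, 0.274, 0.003], 0.65)]
top lip_top [([0.525, -0.227, 0.042], 0.62)]
top block_edge []
top shelf [([0.529, -0.225, -0.003], 0.79)]
top stand_a [([0.467, 0.199, 0.0], 0.68), ([0.454, 0.347, 0.0], 0.65)]
top notice_card [([0.465, 0.188, 0.008], 0.64)]
top mouse [([0.596, 0.351, 0.001], 0.83)]
top canister [([0.663, 0.177, -0.002], 0.64)]
side holder_grip [([0.358, 0.386, 0.072], 0.91), ([0.348, 0.273, 0.075], 0.91), ([0.458, 0.352, 0.082], 0.78), ([0.53, 0.466, 0.075], 0.59)]
side label_holder [([0.354, 0.387, -0.0], 0.97), ([0.526, 0.469, 0.004], 0.91), ([0.455, 0.348, 0.005], 0.8)]
side lip_top [([0.525, -0.223, 0.041], 0.77)]
side block_edge [([0.537, -0.223, 0.058], 0.68), ([0.46, 0.35, 0.082], 0.67)]
side shelf [([0.538, -0.221, 0.001], 0.82)]
side stand_a [([0.459, 0.352, 0.0], 0.81), ([0.47, 0.198, 0.001], 0.6)]
side notice_card [([0.462, 0.351, -0.002], 0.43)]
side mouse [([0.594, 0.352, 0.0], 0.71)]
side canister [([0.659, 0.175, 0.005], 0.9), ([0.461, 0.35, 0.078], 0.29)]
```

View pics/top1.png

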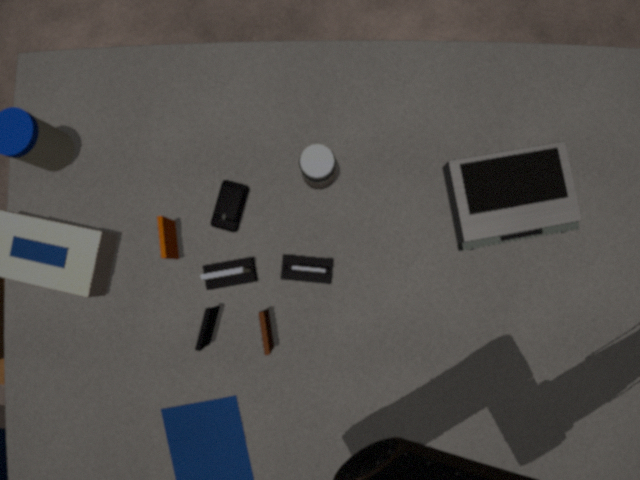

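View pics/side1.png

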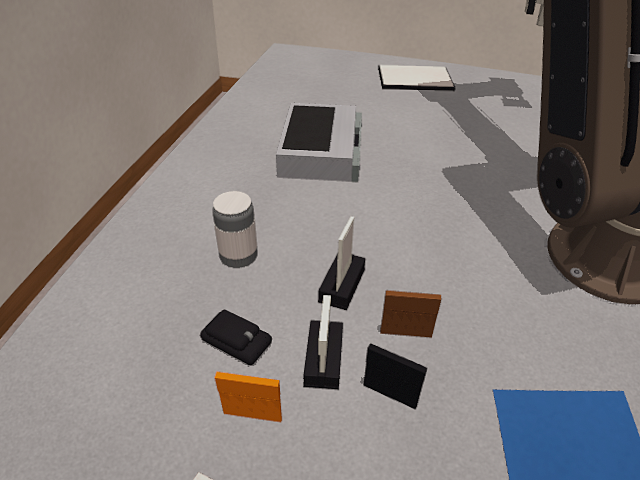

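The white plates are the candidates. One stands in the left/near stand (top 225,272; side 325,335), the other in the second stand (top 308,268; side 344,255). The first is wider and shows a thicker top, so it fits the holder. The second is narrow and tall, so it is the card. The orange, brown and black plates are look-alikes. I'll confirm with an enlarged crop and measure.

```bash
python3 - <<'E'
from h import *
a=cv2.imread('pics/top1.png');b=cv2.imread('pics/side1.png')
A=cv2.resize(a[245:305,190:345],(780,300),interpolation=3);B=cv2.resize(b[205:395,260:400],(295,400),interpolation=3)
B2=cv2.resize(a[140:260,435:595],(485,400)[:2],interpolation=3)[:300]
c=np.zeros((600,780,3),np.uint8);c[:300]=A;c[300:,:485]=B2;c[300:,485:780]=cv2.resize(b[205:395,260:400],(295,400))[100:]
cv2.imwrite('pics/crop1.png',c)
# plate yaw from white pixels in top
def rect(x0,x1,y0,y1,z):
    g=cv2.cvtColor(a,cv2.COLOR_BGR2GRAY)[y0:y1,x0:x1]; m=(g>125).astype(np.uint8)
    n,l,s,ce=cv2.connectedComponentsWithStats(m);i=1+np.argmax(s[1:,4])
    pts=np.argwhere(l==i)[:,::-1]+[x0,y0]; r=cv2.minAreaRect(pts.astype(np.float32));bx=cv2.boxPoints(r)
    W=np.array([onz('top',p,z) for p in bx])[:,:2]; print(r,np.round(W,4).tolist(),W.mean(0))
rect(195,260,258,290,.096);rect(282,333,255,284,.121)
o=arm.calibration('top')['world_from_camera'];print(np.round(o,3))
# shelf: mat dark corners
g=cv2.cvtColor(a,cv2.COLOR_BGR2GRAY)[148:215,455:570];m=(g<45).astype(np.uint8)
n,l,s,ce=cv2.connectedComponentsWithStats(m);i=1+np.argmax(s[1:,4]);pts=np.argwhere(l==i)[:,::-1]+[455,148]
r=cv2.minAreaRect(pts.astype(np.float32));W=np.array([onz('top',p,.063) for p in cv2.boxPoints(r)]);print(r,np.round(W,4).tolist())
E
```

```text
((220.53302001953125, 273.1899108886719), (3.126976490020752, 39.79399108886719), 80.13418579101562) [[0.4556, 0.3883], [0.4683, 0.3153], [0.4627, 0.3143], [0.45, 0.3872]] [0.45913966 0.35126618]
((313.0, 269.0), (2.0, 0.0), 180.0) [[0.4668, 0.1781], [0.4668, 0.1781], [0.4668, 0.1817], [0.4668, 0.1817]] [0.46678016 0.17989906]
[[-1.000e-03 -9.980e-01  5.500e-02  4.600e-01]
 [-1.000e+00  1.000e-03  1.500e-02  1.430e-01]
 [-1.500e-02 -5.500e-02 -9.980e-01  1.027e+00]
 [ 0.000e+00  0.000e+00  0.000e+00  1.000e+00]]
((513.5573120117188, 180.3175506591797), (50.0614128112793, 99.07417297363281), 79.77783203125) [[0.6674, -0.1011, 0.063], [0.7045, -0.297, 0.063], [0.6071, -0.3109, 0.063], [0.5721, -0.1162, 0.063]]
```

View pics/crop1.png

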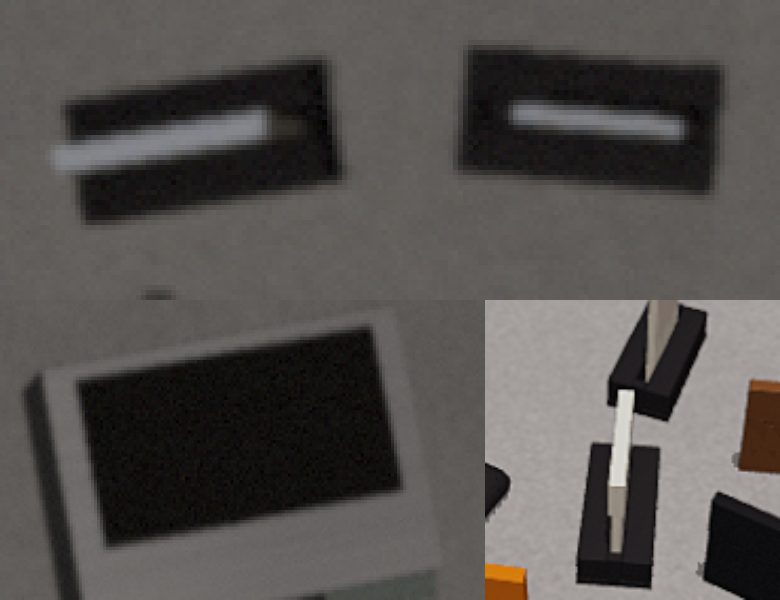

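The left plate (top 225,272) has the thick bead, visible at the top of the side view, and is wide, so it is the holder. The right plate (top 308,268) is uniformly thin, so it is the card. Shelf yaw is about 10.4° and holder yaw about 9.9°. Next I plan a move with the wrist over the shelf on the way.

```bash
cat >> h.py <<'E'
def plan(pos,yaw_deg,tilt=None):
    s=arm.get_state();T0=R.from_euler('xyz',s['ee_rot']);T1=R.from_euler('xyz',[np.pi,0,np.radians(yaw_deg)])
    print('t',round(s['t'],2),'tcp',np.round(s['eef_pos'],4),'rpy',np.round(np.degrees(s['ee_rot']),2),'F',np.round(s['force'],1),'w',round(s['width'],4),'g',round(s['gripper_force'],1))
    print('  shift cm',np.round(T0.inv().apply(np.array(pos)-s['eef_pos'])*100,2),'turn deg',np.round((T0.inv()*T1).as_rotvec(degrees=True),2))
E
python3 - <<'E'
from h import *
s=arm.get_state();T=np.eye(4);T[:3,:3]=R.from_euler('xyz',s['ee_rot']).as_matrix();T[:3,3]=s['eef_pos']
print(np.round(np.linalg.inv(T)@arm.calibration('wrist')['world_from_camera'],3), arm.calibration('wrist')['fx'])
plan([.46,-.22,.26],-80); plan([.5,-.2,.26],-120)
E
```

```text
[[ 0.    -0.97  -0.245  0.065]
 [ 1.     0.    -0.    -0.001]
 [ 0.    -0.245  0.97  -0.187]
 [ 0.     0.     0.     1.   ]] 360.15371707312204
t 1.0 tcp [ 0.1537 -0.6573  0.1968] rpy [-180.     -0.   -166.83] F [-0.7 -0.1 -0.7] w 0.0876 g 0.0
  shift cm [-39.78  35.6   -6.32] turn deg [ -0.    -0.   -86.83]
t 1.0 tcp [ 0.1537 -0.6573  0.1968] rpy [-180.     -0.   -166.83] F [-0.7 -0.1 -0.7] w 0.0876 g 0.0
  shift cm [-44.13  36.63  -6.32] turn deg [ -0.    -0.   -46.83]
```

```bash
python3 -m crank '[{"dx":-4.4,"dy":3.6,"dz":-2,"wz":-8},{"dx":-8.8,"dy":7.2,"dz":-4,"wz":-17},{"dx":-13.2,"dy":10.8,"dz":-5,"wz":-26},{"dx":-17.6,"dy":14.4,"dz":-5,"wz":-35},{"dx":-22,"dy":18,"dz":-5,"wz":-44},{"dx":-26.4,"dy":21.6,"dz":-5,"wz":-53},{"dx":-31,"dy":25.2,"dz":-5,"wz":-62},{"dx":-35.5,"dy":29,"dz":-5,"wz":-71},{"dx":-40,"dy":33,"dz":-5,"wz":-79},{"dx":-44,"dy":36,"dz":-5,"wz":-87}]' 8.7 10
python3 - <<'E'
from h import *
s=arm.get_state();k=arm.calibration('wrist');f=snap('wrist','w1')
print(np.round(k['world_from_camera'],4).tolist())
for q in('lip_top','block_edge','shelf','strip'):
    print(q,[(np.round(d['centre'],4).tolist(),round(d['confidence'],2)) for d in arm.mark_of('wrist',q)[:3]] )
plan([.46,.20,.26],-80.1)
E
```

```text
[[-0.228, 0.9441, 0.2381, 0.0906], [0.9737, 0.2212, 0.0554, -0.6731], [-0.0004, 0.2445, -0.9696, 0.3839], [0.0, 0.0, 0.0, 1.0]]
lip_top []
block_edge []
shelf []$[0]: bad value
Traceback (most recent call last):
ValueError: it knows: block_edge, canister, holder_foot, holder_grip, label_holder, lip_top, mouse, notice_card, shelf, stand
```

View pics/w1.png

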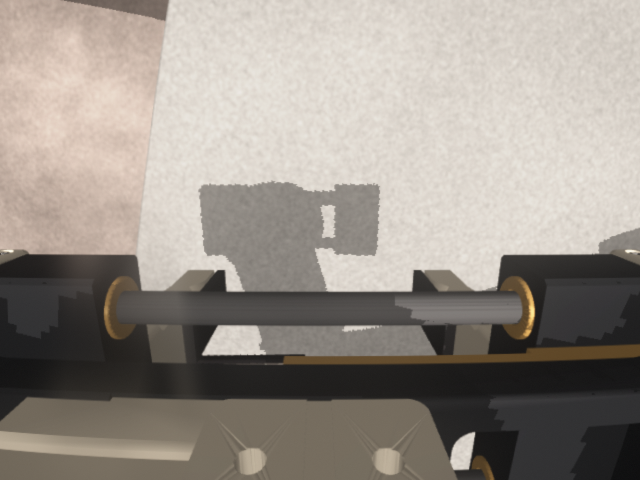

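The wrist picture shows only desk and the gripper at the start pose; the move was refused ("bad value"). I'll retry with all six keys in each row.

```bash
python3 -m crank '[{"dx":-4,"dy":3.5,"dz":-1,"wx":0,"wy":0,"wz":-8},{"dx":-8.5,"dy":7.5,"dz":-3,"wx":0,"wy":0,"wz":-17},{"dx":-13,"dy":11.5,"dz":-5,"wx":0,"wy":0,"wz":-26},{"dx":-17.5,"dy":15.5,"dz":-5,"wx":0,"wy":0,"wz":-35},{"dx":-22,"dy":19.5,"dz":-5,"wx":0,"wy":0,"wz":-44},{"dx":-26.5,"dy":23.5,"dz":-5,"wx":0,"wy":0,"wz":-53},{"dx":-31,"dy":27.5,"dz":-5,"wx":0,"wy":0,"wz":-62},{"dx":-35.5,"dy":31.5,"dz":-5,"wx":0,"wy":0,"wz":-71},{"dx":-40,"dy":35.5,"dz":-5,"wx":0,"wy":0,"wz":-79},{"dx":-44,"dy":39.5,"dz":-5,"wx":0,"wy":0,"wz":-87}]' 8.7 10
python3 - <<'E'
from h import *
k=arm.calibration('wrist');f=snap('wrist','w2');np.save('kw2.npy',k,allow_pickle=True)
for q in('lip_top','block_edge','shelf'):
    print(q,[(np.round(d['centre'],4).tolist(),round(d['confidence'],2)) for d in arm.mark_of('wrist',q)[:3]] )
plan([.46,.20,.26],-80.1)
E
```

```text
t: 2.45
eef_pos: [0.4932, -0.1705, 0.2471]
ee_rot: [-3.141, -0.0, -1.388]
force: [0.7, -0.9, -0.8]
width: 0.0871
gripper_force: 0.0
lip_top [([0.5258, -0.2255, 0.0394], 0.84)]
block_edge [([0.5437, -0.2247, 0.0614], 0.89)]
shelf [([0.5384, -0.2226, 0.004], 0.82)]
t 2.65 tcp [ 0.4926 -0.1714  0.2467] rpy [179.98   0.   -79.72] F [-0.2  0.7 -0.6] w 0.0873 g 0.0
  shift cm [-37.12  -3.42  -1.33] turn deg [0.02 0.   0.38]
```

View pics/w2.png

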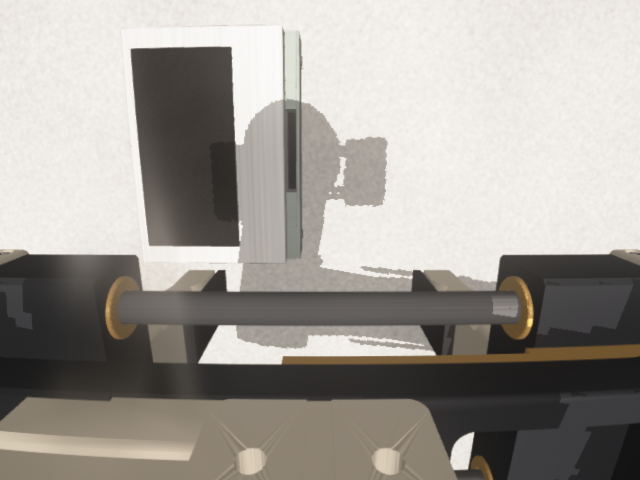

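The wrist picture shows the shelf from above. The block's front top edge runs from (280,27) to (286,263). The dark bay is at u≈291, v 108–192, and the lip's outer edge at u≈300.

```bash
python3 -m crank '[{"dx":-5.5,"dy":-0.7,"dz":-1,"wx":0,"wy":0,"wz":0},{"dx":-11.5,"dy":-1.4,"dz":-2,"wx":0,"wy":0,"wz":0},{"dx":-17.5,"dy":-2.1,"dz":-2,"wx":0,"wy":0,"wz":0},{"dx":-23.5,"dy":-2.8,"dz":-2,"wx":0,"wy":0,"wz":0},{"dx":-29.5,"dy":-3.5,"dz":-2,"wx":0,"wy":0,"wz":0},{"dx":-35.5,"dy":-4.2,"dz":-2,"wx":0,"wy":0,"wz":0},{"dx":-41.5,"dy":-5,"dz":-2,"wx":0,"wy":0,"wz":0},{"dx":-47,"dy":-5.8,"dz":-2,"wx":0,"wy":0,"wz":0},{"dx":-52,"dy":-6.4,"dz":-2,"wx":0,"wy":0,"wz":0},{"dx":-57,"dy":-7,"dz":-2,"wx":0,"wy":0,"wz":-0.4}]' 8.7 10
python3 - <<'E'
from h import *
k=arm.calibration('wrist');f=snap('wrist','w3');np.save('kw3.npy',k,allow_pickle=True)
for q in('holder_grip','label_holder','holder_foot','stand'):
    print(q,[(np.round(d['centre'],4).tolist(),round(d['confidence'],2)) for d in arm.mark_of('wrist',q)[:4]] )
plan([.459,.351,.2],-80.1)
b=cv2.imread('pics/w2.png')
cv2.imwrite('pics/crop2.png',np.hstack([cv2.resize(b[15:75,255:325],(390,334),interpolation=3),cv2.resize(b[90:210,255:325],(334,572),interpolation=3)[:334]][:1]+[cv2.resize(b[95:205,260:320],(390,334),interpolation=3)]))
E
```

```text
t: 3.9
eef_pos: [0.461, 0.4014, 0.267]
ee_rot: [-3.141, 0.0, -1.389]
force: [0.7, -0.2, -0.4]
width: 0.087
gripper_force: 0.0
holder_grip [([0.3499, 0.2737, 0.074], 0.87), ([0.5261, 0.4669, 0.076], 0.78), ([0.4596, 0.3519, 0.0799], 0.66), ([0.3541, 0.3894, 0.0755], 0.57)]
label_holder [([0.3477, 0.2758, -0.0029], 0.9), ([0.5317, 0.4687, -0.0058], 0.79), ([0.4582, 0.3472, 0.0062], 0.64), ([0.3511, 0.3866, -0.004], 0.57)]
holder_foot [([0.5272, 0.4719, 0.0012], 0.95), ([0.3568, 0.386, -0.0009], 0.83), ([0.3481, 0.2701, -0.0031], 0.64)]
stand [([0.4559, 0.3518, -0.0002], 0.61), ([0.4678, 0.1973, 0.0012], 0.59)]
t 4.15 tcp [0.4609 0.3999 0.2666] rpy [ 1.7998e+02 -3.0000e-02 -7.9510e+01] F [0.3 0.2 0.2] w 0.0871 g 0.0
  shift cm [4.77 1.07 6.66] turn deg [ 0.02 -0.03  0.59]
```

View pics/w3.png

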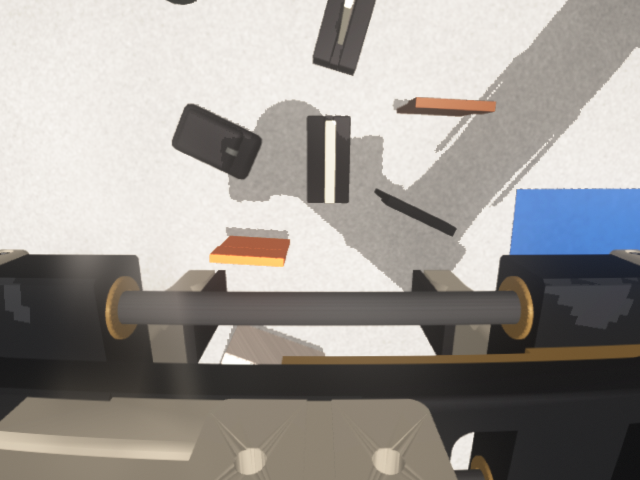

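View pics/crop2.png

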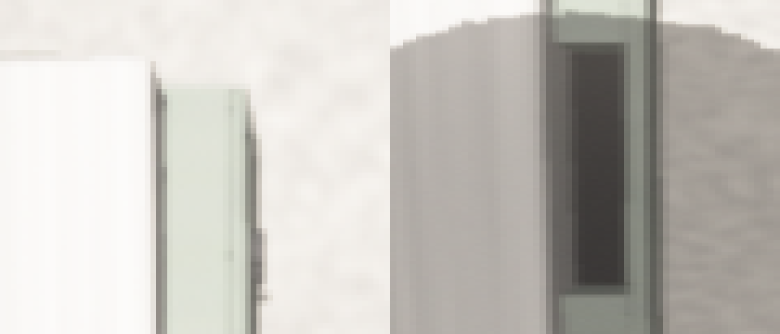

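In w3 the holder's white bead top spans (330,121)–(330,203) in its stand, with the card at (345,35) beyond and the orange, brown and black plates around it. In the crop the bay opening is u 286.2–296.6, v 109.5–191.8, and the block edge starts at (282.3,26).

```bash
python3 - <<'E'
from h import *
k2=np.load('kw2.npy',allow_pickle=True).item();k3=np.load('kw3.npy',allow_pickle=True).item()
print('bay',onz(0,(291.4,150.6),.042,k2))
g=cv2.imread('pics/w2.png',0).astype(float)
# block edge & lip outer edge: strongest negative/any gradient per row
def line(g,rows,u0,u1,z,k,sgn):
    P=[]
    for v in rows:
        d=sgn*np.diff(g[v,u0:u1]);i=np.argmax(d)
        if 0<i<len(d)-1:
            a,b,c=d[i-1:i+2];o=.5*(a-c)/(a-2*b+c) if a-2*b+c else 0;P.append((u0+i+.5+np.clip(o,-1,1),v))
    W=np.array([onz(0,p,z,k)[:2] for p in P]);
    for _ in range(3):
        c=np.polyfit(W[:,1],W[:,0],1);r=W[:,0]-np.polyval(c,W[:,1]);W=W[abs(r)<max(.0008,1.5*r.std())]
    print('yaw',np.degrees(np.arctan(-c[0])),'x@y=-.225',np.polyval(c,-.225),'x@.351',np.polyval(c,.351),len(W),r.std());return c
line(g,range(32,95),276,290,.060,k2,-1)
line(g,range(200,255),276,292,.060,k2,-1)
line(g,[*range(32,95),*range(205,255)],276,292,.060,k2,-1)
g=cv2.imread('pics/w3.png',0).astype(float)
line(g,range(126,198),318,331,.096,k3,1);line(g,range(126,198),329,343,.096,k3,-1)
m=(g>200)[110:215,318:345].astype(np.uint8);n,l,s,c=cv2.connectedComponentsWithStats(m);i=1+np.argmax(s[1:,4])
r=cv2.minAreaRect((np.argwhere(l==i)[:,::-1]+[318,110]).astype(np.float32));W=np.array([onz(0,p,.096,k3) for p in cv2.boxPoints(r)]);print(r,W.mean(0),np.round(W,4).tolist())
# two-view height check of the bead top: wrist ray x top-cam ray
kt=arm.calibration('top')
def tri(ka,a,kb,b):
    o1,d1=ray(ka,a);o2,d2=ray(kb,b);A=np.stack([d1,-d2],1);t=np.linalg.lstsq(A,o2-o1,rcond=None)[0];return (o1+t[0]*d1+o2+t[1]*d2)/2
print('tri bead',tri(k3,r[0],kt,(220.5+0.5,273.2)))
ks=arm.calibration('side');print('side ends',proj('side',W))
plan([.459,.351,.2],-80.1)
E
```

```text
bay [ 0.53364843 -0.22600409  0.042     ]
yaw 9.887060012348833 x@y=-.225 0.5406268827690204 x@.351 0.4402328340775913 63 9.586623616871133e-05
yaw 9.987766427811883 x@y=-.225 0.5403768073976755 x@.351 0.4389392707796556 55 8.995219806542415e-05
yaw 10.022962359599351 x@y=-.225 0.5404185038962787 x@.351 0.4386161261764046 113 9.236817869345772e-05
yaw 10.363839121066485 x@y=-.225 0.5704610128104318 x@.351 0.46512096107629985 72 6.042439285990221e-05
yaw 10.229638534681298 x@y=-.225 0.5587503617932827 x@.351 0.45480396990444993 72 9.284766324980443e-05
((329.42242431640625, 161.49867248535156), (9.860604286193848, 81.14311981201172), 0.9877604246139526) [0.4604219  0.34948579 0.096     ] [[0.4586, 0.3888, 0.096], [0.4717, 0.3117, 0.096], [0.4624, 0.3102, 0.096], [0.4489, 0.3872, 0.096]]
tri bead [0.45999291 0.34852309 0.10317217]
side ends [[316.80297106 338.78997335]
 [322.2103901  294.60287171]
 [328.92607206 295.1068206 ]
 [324.4409108  339.41165366]]
t 4.15 tcp [0.4609 0.3999 0.2666] rpy [ 1.7998e+02 -3.0000e-02 -7.9510e+01] F [0.3 0.2 0.2] w 0.0871 g 0.0
  shift cm [4.77 1.07 6.66] turn deg [ 0.02 -0.03  0.59]
```

```bash
python3 -m crank '[{"dx":2.5,"dy":0.5,"dz":1,"wx":0,"wy":0,"wz":0.2},{"dx":4.9,"dy":1,"dz":4,"wx":0,"wy":0,"wz":0.2},{"dx":4.9,"dy":1,"dz":8,"wx":0,"wy":0,"wz":0.2},{"dx":4.9,"dy":1,"dz":11.5,"wx":0,"wy":0,"wz":0.2},{"dx":4.9,"dy":1,"dz":14.5,"wx":0,"wy":0,"wz":0.2},{"dx":4.9,"dy":1,"dz":17,"wx":0,"wy":0,"wz":0.2},{"dx":4.9,"dy":1,"dz":19,"wx":0,"wy":0,"wz":0.2},{"dx":4.9,"dy":1,"dz":20,"wx":0,"wy":0,"wz":0.2},{"dx":4.9,"dy":1,"dz":20.4,"wx":0,"wy":0,"wz":0.2},{"dx":4.9,"dy":1,"dz":20.4,"wx":0,"wy":0,"wz":0.2}]' 8.7 10
python3 - <<'E'
from h import *
plan([.460,.350,.063],-79.7)
E
```

```text
t: 5.4
eef_pos: [0.46, 0.3509, 0.0634]
ee_rot: [-3.141, 0.0, -1.39]
force: [-0.1, -0.2, 0.3]
width: 0.0873
gripper_force: 0.0
t 5.4 tcp [0.46   0.3509 0.0634] rpy [-1.7996e+02  3.0000e-02 -7.9660e+01] F [-0.1 -0.2  0.3] w 0.0873 g 0.0
  shift cm [0.09 0.02 0.04] turn deg [-0.04  0.03  0.04]
```

```bash
Z='x'; python3 -m crank '[{"dx":0.1,"dy":0,"dz":0,"wx":0,"wy":0,"wz":0},{"dx":0.1,"dy":0,"dz":0,"wx":0,"wy":0,"wz":0},{"dx":0.1,"dy":0,"dz":0,"wx":0,"wy":0,"wz":0},{"dx":0.1,"dy":0,"dz":0,"wx":0,"wy":0,"wz":0},{"dx":0.1,"dy":0,"dz":0,"wx":0,"wy":0,"wz":0},{"dx":0.1,"dy":0,"dz":0,"wx":0,"wy":0,"wz":0},{"dx":0.1,"dy":0,"dz":0,"wx":0,"wy":0,"wz":0},{"dx":0.1,"dy":0,"dz":0,"wx":0,"wy":0,"wz":0},{"dx":0.1,"dy":0,"dz":0,"wx":0,"wy":0,"wz":0},{"dx":0.1,"dy":0,"dz":0,"wx":0,"wy":0,"wz":0}]' 0 40
```

```text
t: 6.65
eef_pos: [0.4598, 0.35, 0.0628]
ee_rot: [3.142, -0.0, -1.39]
force: [0.3, 0.2, 0.4]
width: 0.0088
gripper_force: 40.0
```

Gripped on the bead (about 9 mm opening, 40 N). Lifting now.

```bash
python3 -m crank '[{"dx":0,"dy":0,"dz":-0.5,"wx":0,"wy":0,"wz":0},{"dx":0,"dy":0,"dz":-2,"wx":0,"wy":0,"wz":0},{"dx":0,"dy":0,"dz":-4,"wx":0,"wy":0,"wz":0},{"dx":0,"dy":0,"dz":-6.5,"wx":0,"wy":0,"wz":0},{"dx":0,"dy":0,"dz":-9,"wx":0,"wy":0,"wz":0},{"dx":0,"dy":0,"dz":-11.5,"wx":0,"wy":0,"wz":0},{"dx":0,"dy":0,"dz":-14,"wx":0,"wy":0,"wz":0},{"dx":0,"dy":0,"dz":-16,"wx":0,"wy":0,"wz":0},{"dx":0,"dy":0,"dz":-17.5,"wx":0,"wy":0,"wz":0},{"dx":0,"dy":0,"dz":-17.5,"wx":0,"wy":0,"wz":0}]' 0 40
python3 - <<'E'
from h import *
plan([.534,-.20,.20],-80.0)
snap('side','s2');snap('wrist','w4')
for c in('side','wrist'):
  for q in('holder_grip','holder_foot'):
    print(c,q,[(np.round(d['centre'],4).tolist(),round(d['confidence'],2)) for d in arm.mark_of(c,q)[:5] if d['centre'][2]>.1 ])
a=cv2.imread('pics/s2.png')[180:400,260:420];b=cv2.imread('pics/w4.png')[240:480,150:500]
cv2.imwrite('pics/c3.png',np.hstack([cv2.resize(a,(320,440)),cv2.resize(b,(470,440))]))
E
```

```text
t: 7.9
eef_pos: [0.4602, 0.3505, 0.2394]
ee_rot: [-3.14, 0.002, -1.39]
force: [-0.3, 0.2, -0.6]
width: 0.0092
gripper_force: 40.0
t 7.9 tcp [0.4602 0.3505 0.2394] rpy [-1.7989e+02  1.0000e-01 -7.9630e+01] F [-0.3  0.2 -0.6] w 0.0092 g 40.0
  shift cm [55.48  2.66  3.83] turn deg [-0.11  0.1   0.37]
side holder_grip [([0.4627, 0.3505, 0.2568], 0.64)]
side holder_foot [([0.4621, 0.3475, 0.1828], 0.96)]
wrist holder_grip [([0.4591, 0.3478, 0.2541], 0.82)]
wrist holder_foot []
```

View pics/c3.png

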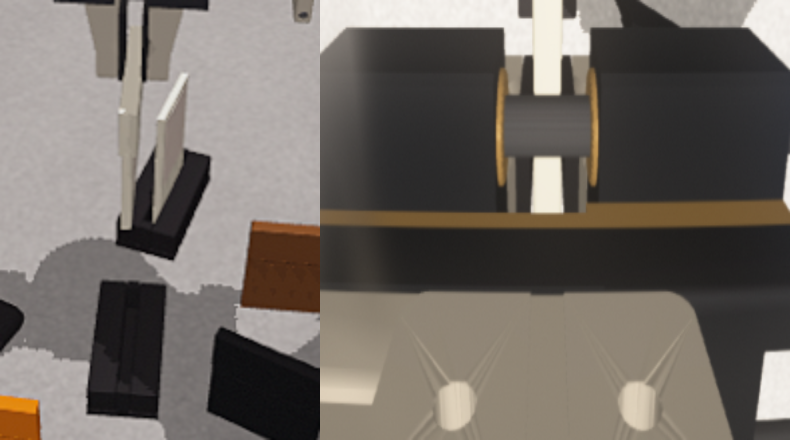

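The side picture shows the holder hanging upright in the fingers, stand empty, card untouched; the wrist crop shows the bead centred between the pads. I'll check its offset along the pads, then carry it.

```bash
python3 - <<'E'
from h import *
g=cv2.imread('pics/w4.png',0).astype(int);k=arm.calibration('wrist');s=arm.get_state()
zt=s['eef_pos'][2]+.0332
w=(g>200); col=318
for u in (312,316,320,324): print(u,[int(v) for v in g[175:262:4,u]])
T=R.from_euler('xyz',s['ee_rot'])
for dx in(.035,.04,.045): print(dx,proj('wrist',s['eef_pos']+T.apply([dx,0,-.0332])))
plan([.5345,-.225,.20],-80.0)
E
python3 -m crank '[{"dx":3,"dy":0.2,"dz":0,"wx":0,"wy":0,"wz":0},{"dx":8.5,"dy":0.5,"dz":0,"wx":0,"wy":0,"wz":0},{"dx":14.5,"dy":0.8,"dz":0,"wx":0,"wy":0,"wz":0},{"dx":20.5,"dy":1.1,"dz":0,"wx":0,"wy":0,"wz":0},{"dx":26.5,"dy":1.4,"dz":0,"wx":0,"wy":0,"wz":0},{"dx":32.5,"dy":1.7,"dz":0,"wx":0,"wy":0,"wz":0},{"dx":38.5,"dy":2,"dz":0,"wx":0,"wy":0,"wz":0},{"dx":44.5,"dy":2.3,"dz":0,"wx":0,"wy":0,"wz":0},{"dx":50,"dy":2.6,"dz":0,"wx":0,"wy":0,"wz":0},{"dx":53,"dy":2.7,"dz":0,"wx":0,"wy":0,"wz":0}]' 0 40
python3 -c "
from h import *
plan([.5345,-.225,.12],-80.0)"
```

```text
312 [60, 60, 60, 61, 61, 62, 161, 167, 173, 240, 240, 240, 240, 240, 240, 240, 239, 239, 240, 239, 239, 239]
316 [58, 58, 58, 156, 163, 166, 165, 167, 174, 240, 240, 240, 240, 240, 240, 240, 240, 240, 240, 240, 240, 240]
320 [59, 59, 59, 160, 164, 165, 164, 166, 172, 240, 241, 240, 240, 240, 241, 240, 240, 240, 240, 240, 240, 240]
324 [53, 53, 54, 72, 104, 119, 163, 165, 172, 241, 241, 241, 241, 241, 241, 241, 241, 240, 241, 241, 241, 240]
0.035 [[319.5627216  220.11335587]]
0.04 [[319.57184656 208.77739131]]
0.045 [[319.58100799 197.27310653]]
t 8.2 tcp [0.4595 0.3497 0.2369] rpy [ 1.7993e+02 -6.0000e-02 -7.9640e+01] F [0.5 0.5 0.4] w 0.0088 g 40.0
  shift cm [57.88  2.96  3.75] turn deg [ 0.07 -0.06  0.36]
t: 9.45
eef_pos: [0.5276, -0.1794, 0.2374]
ee_rot: [3.141, -0.0, -1.392]
force: [0.6, 1.1, -0.5]
width: 0.0091
gripper_force: 40.0
t 9.45 tcp [ 0.5276 -0.1794  0.2374] rpy [179.95  -0.   -79.77] F [ 0.6  1.1 -0.5] w 0.0091 g 40.0
  shift cm [ 4.61  0.12 11.74] turn deg [ 0.05 -0.    0.23]
```

```bash
python3 -m crank '[{"dx":2,"dy":0.1,"dz":1,"wx":0,"wy":0,"wz":0},{"dx":4,"dy":0.1,"dz":3,"wx":0,"wy":0,"wz":-0.2},{"dx":4.7,"dy":0.1,"dz":5.5,"wx":0,"wy":0,"wz":0.2},{"dx":4.7,"dy":0.1,"dz":7.5,"wx":0,"wy":0,"wz":0.2},{"dx":4.7,"dy":0.1,"dz":9,"wx":0,"wy":0,"wz":0.2},{"dx":4.7,"dy":0.1,"dz":10,"wx":0,"wy":0,"wz":0.2},{"dx":4.7,"dy":0.1,"dz":10.8,"wx":0,"wy":0,"wz":0.2},{"dx":4.7,"dy":0.1,"dz":11.3,"wx":0,"wy":0,"wz":0.2},{"dx":4.7,"dy":0.1,"dz":11.5,"wx":0,"wy":0,"wz":0.2},{"dx":4.7,"dy":0.1,"dz":11.5,"wx":0,"wy":0,"wz":0.2}]' 0 40
python3 - <<'E'
from h import *
plan([.5345,-.226,.10],-80.0)
a=snap('side','s5');b=snap('wrist','w5')
for c in('side','wrist'):
  for q in('holder_grip','holder_foot','lip_top','block_edge'):
    print(c,q,[(np.round(d['centre'],4).tolist(),round(d['confidence'],2)) for d in arm.mark_of(c,q)[:5] if d['centre'][1]<0 ])
s=arm.get_state()
c=np.hstack([cv2.resize(a[60:200,250:390],(390,390)),cv2.resize(b[0:300,200:450],(390,468))[:390]])
cv2.imwrite('pics/c5.png',c[:,:,::-1])
E
```

```text
t: 10.7
eef_pos: [0.5363, -0.2226, 0.123]
ee_rot: [-3.141, -0.0, -1.393]
force: [0.1, -0.5, -0.6]
width: 0.0086
gripper_force: 40.0
t 10.7 tcp [ 0.5363 -0.2226  0.123 ] rpy [-1.7998e+02 -1.0000e-02 -7.9820e+01] F [ 0.1 -0.5 -0.6] w 0.0086 g 40.0
  shift cm [0.31 0.24 2.3 ] turn deg [-0.02 -0.01  0.18]
side holder_grip [([0.5358, -0.2232, 0.1387], 0.5)]
side holder_foot []
side lip_top [([0.5247, -0.2247, 0.0381], 0.71)]
side block_edge [([0.5332, -0.2203, 0.0582], 0.8), ([0.5349, -0.2226, 0.1377], 0.41), ([0.5319, -0.2223, 0.0637], 0.33)]
wrist holder_grip [([0.5336, -0.2208, 0.1389], 0.7)]
wrist holder_foot []
wrist lip_top [([0.5264, -0.2256, 0.0419], 0.88)]
wrist block_edge [([0.5404, -0.2255, 0.0639], 0.96), ([0.5396, -0.2239, 0.005], 0.17)]
```

View pics/c5.png

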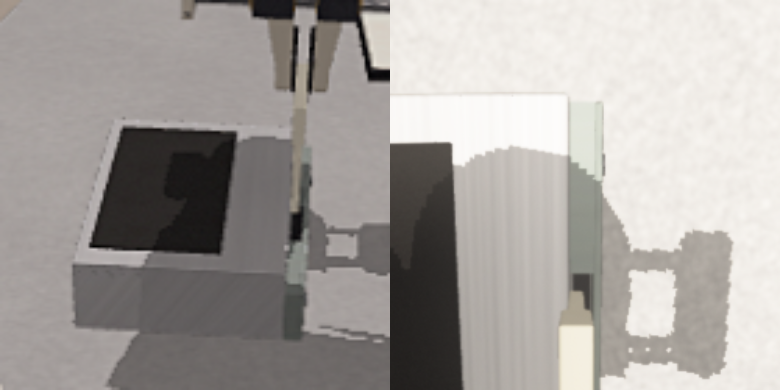

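The side crop shows the holder upright just above the bay. The wrist crop shows the bay's far end at about (323,175) and the holder's thin foot end just below it. I'll work out the residual from this close view.

```bash
python3 - <<'E'
from h import *
g=cv2.imread('pics/w5.png',0).astype(int)
for v in (150,165,172,176,180,184,188,196,206,212,230): print(v,g[v,306:342].tolist())
print('col',g[160:215,322].tolist());print('col',g[160:215,317].tolist())
k=arm.calibration('wrist')
for uv,z in(((316.7,175),.042),((329.5,175),.042)):print(onz(0,uv,z,k))
n=[arm.get_state()['eef_pos'] for _ in range(3)];print(n)
P=np.array(n[0]);T=R.from_euler('xyz',arm.get_state()['ee_rot'])
for y,h in((.003,0),(-.003,0),(.005,.090),(-.005,.090)): print(y,h,proj('wrist',P+T.apply([.0395,y,-.0188+.076-h])))
E
```

```text
150 [194, 194, 192, 190, 188, 187, 182, 169, 139, 135, 141, 142, 141, 142, 142, 142, 142, 141, 143, 142, 143, 142, 142, 143, 143, 140, 142, 144, 144, 133, 150, 160, 162, 162, 161, 162]
165 [191, 191, 191, 189, 187, 185, 181, 167, 138, 132, 137, 138, 138, 139, 139, 138, 138, 138, 138, 139, 138, 139, 139, 137, 135, 136, 139, 142, 140, 132, 145, 153, 156, 160, 162, 163]
172 [190, 189, 189, 188, 186, 185, 181, 167, 140, 129, 135, 138, 139, 140, 139, 140, 140, 140, 138, 139, 139, 140, 140, 139, 134, 135, 137, 139, 136, 127, 148, 158, 161, 162, 163, 164]
176 [189, 189, 188, 186, 185, 184, 181, 166, 138, 120, 119, 90, 72, 70, 70, 69, 70, 71, 69, 70, 70, 76, 104, 99, 111, 131, 138, 139, 136, 135, 150, 157, 159, 161, 162, 162]
180 [189, 189, 188, 186, 185, 184, 180, 167, 138, 119, 119, 87, 66, 63, 63, 62, 63, 63, 63, 64, 63, 69, 101, 96, 112, 132, 139, 141, 137, 137, 152, 159, 159, 159, 159, 159]
184 [188, 187, 188, 187, 185, 184, 179, 167, 138, 119, 119, 89, 65, 62, 62, 62, 63, 63, 63, 62, 64, 69, 99, 94, 110, 132, 138, 140, 136, 136, 152, 157, 158, 158, 157, 159]
188 [188, 187, 188, 186, 18
[... 1106 characters left out ...]
164, 163, 168, 198, 229, 237, 238, 238, 238, 238]
col [140, 140, 140, 139, 138, 138, 137, 137, 138, 138, 137, 137, 138, 139, 136, 108, 90, 88, 88, 87, 87, 89, 88, 87, 89, 93, 125, 158, 162, 162, 162, 163, 162, 163, 162, 164, 164, 163, 164, 162, 162, 162, 163, 163, 163, 163, 164, 167, 198, 229, 237, 238, 238, 238, 238]
[ 0.54605537 -0.26722616  0.042     ]
[ 0.53677242 -0.26889567  0.042     ]
[array([ 0.53612973, -0.22259579,  0.12282634]), array([ 0.53612973, -0.22259579,  0.12282634]), array([ 0.53612973, -0.22259579,  0.12282634])]
0.003 0 [[323.72120423 186.92260528]]
-0.003 0 [[314.85672394 186.92056785]]
0.005 0.09 [[331.04563012 209.77138264]]
-0.005 0.09 [[307.99761493 209.76590003]]
```

```bash
python3 - <<'E'
from h import *
k=arm.calibration('wrist');y=np.radians(10);S=np.array([[np.cos(y),np.sin(y)],[-np.sin(y),np.cos(y)]])
P=np.array(arm.get_state()['eef_pos'])[:2]
for n,uv,z in(('block',(313.8,178),.06),('lip',(330.3,178),.042),('end',(322,175.2),.042)):
    w=onz(0,uv,z,k);print(n,w,'rel tcp in shelf axes mm',S@(w[:2]-P)*1000)
E
```

```text
block [ 0.54779975 -0.26624207  0.06      ] rel tcp in shelf axes mm [  3.91363076 -45.00967798]
lip [ 0.53578843 -0.26684019  0.042     ] rel tcp in shelf axes mm [ -8.0190702  -43.51296426]
end [ 0.54218549 -0.26777266  0.042     ] rel tcp in shelf axes mm [ -1.8811129  -45.54210419]
```

Close-view residual: move 2.5 mm along +tool x and 2 mm along +tool y. Align, then lower to just above the strip.

```bash
python3 -m crank '[{"dx":0.25,"dy":0.2,"dz":0,"wx":0,"wy":0,"wz":0.2},{"dx":0.25,"dy":0.2,"dz":0,"wx":0,"wy":0,"wz":0.2},{"dx":0.25,"dy":0.2,"dz":0.5,"wx":0,"wy":0,"wz":0.2},{"dx":0.25,"dy":0.2,"dz":1,"wx":0,"wy":0,"wz":0.2},{"dx":0.25,"dy":0.2,"dz":1.5,"wx":0,"wy":0,"wz":0.2},{"dx":0.25,"dy":0.2,"dz":2,"wx":0,"wy":0,"wz":0.2},{"dx":0.25,"dy":0.2,"dz":2.4,"wx":0,"wy":0,"wz":0.2},{"dx":0.25,"dy":0.2,"dz":2.8,"wx":0,"wy":0,"wz":0.2},{"dx":0.25,"dy":0.2,"dz":3.2,"wx":0,"wy":0,"wz":0.2},{"dx":0.25,"dy":0.2,"dz":3.5,"wx":0,"wy":0,"wz":0.2}]' 0 50
python3 -c "
from h import *
plan([.5345,-.226,.072],-80.0)"
```

```text
t: 12.45
eef_pos: [0.5345, -0.2254, 0.0875]
ee_rot: [3.141, 0.0, -1.397]
force: [-0.8, -0.1, -0.6]
width: 0.0084
gripper_force: 50.0
t 12.45 tcp [ 0.5345 -0.2254  0.0875] rpy [179.99   0.   -80.04] F [-0.8 -0.1 -0.6] w 0.0084 g 50.0
  shift cm [0.06 0.01 1.55] turn deg [ 0.01  0.   -0.04]
```

No contact force, foot at about 30 mm in the gap. Now press.

```bash
python3 -m crank '[{"dx":0,"dy":0,"dz":0.2,"wx":0,"wy":0,"wz":0},{"dx":0,"dy":0,"dz":0.4,"wx":0,"wy":0,"wz":0},{"dx":0,"dy":0,"dz":0.6,"wx":0,"wy":0,"wz":0},{"dx":0,"dy":0,"dz":0.8,"wx":0,"wy":0,"wz":0},{"dx":0,"dy":0,"dz":1,"wx":0,"wy":0,"wz":0},{"dx":0,"dy":0,"dz":1.2,"wx":0,"wy":0,"wz":0},{"dx":0,"dy":0,"dz":1.35,"wx":0,"wy":0,"wz":0},{"dx":0,"dy":0,"dz":1.5,"wx":0,"wy":0,"wz":0},{"dx":0,"dy":0,"dz":1.5,"wx":0,"wy":0,"wz":0},{"dx":0,"dy":0,"dz":1.5,"wx":0,"wy":0,"wz":0}]' 0 55
python3 -c "
from h import *
plan([.5345,-.226,.072],-80.0)"
```

```text
t: 13.7
eef_pos: [0.5357, -0.2256, 0.074]
ee_rot: [-3.139, -0.001, -1.396]
force: [-0.9, 1.2, 9.0]
width: 0.0084
gripper_force: 55.1
t 13.7 tcp [ 0.5357 -0.2256  0.074 ] rpy [-1.7988e+02 -6.0000e-02 -8.0000e+01] F [-0.9  1.2  9. ] w 0.0084 g 55.1
  shift cm [0.02 0.12 0.2 ] turn deg [-0.12 -0.06  0.  ]
```

Spring force is 9 N, so the strip is mostly down. Press a few mm further, until the hard stop shows as a force rise.

```bash
python3 -m crank '[{"dx":0,"dy":0,"dz":0.05,"wx":0,"wy":0,"wz":0},{"dx":0,"dy":0,"dz":0.1,"wx":0,"wy":0,"wz":0},{"dx":0,"dy":0,"dz":0.15,"wx":0,"wy":0,"wz":0},{"dx":0,"dy":0,"dz":0.2,"wx":0,"wy":0,"wz":0},{"dx":0,"dy":0,"dz":0.25,"wx":0,"wy":0,"wz":0},{"dx":0,"dy":0,"dz":0.3,"wx":0,"wy":0,"wz":0},{"dx":0,"dy":0,"dz":0.3,"wx":0,"wy":0,"wz":0},{"dx":0,"dy":0,"dz":0.3,"wx":0,"wy":0,"wz":0},{"dx":0,"dy":0,"dz":0.3,"wx":0,"wy":0,"wz":0},{"dx":0,"dy":0,"dz":0.3,"wx":0,"wy":0,"wz":0}]' 0 58
python3 - <<'E'
from h import *
plan([.5345,-.226,.072],-80.0)
a=snap('side','s6');b=snap('wrist','w6')
for c in('side','wrist'):
  for q in('holder_grip',):
    print(c,q,[(np.round(d['centre'],4).tolist(),round(d['confidence'],2)) for d in arm.mark_of(c,q)[:5] if d['centre'][1]<0 ])
g=b[:,:,1].astype(int);print(g[160:220:2,320].tolist())
s=arm.get_state();T=R.from_euler('xyz',s['ee_rot']);print(proj('wrist',s['eef_pos']+T.apply([.0395,0,-.0332])))
c=np.hstack([cv2.resize(a[60:200,250:390],(390,390)),cv2.resize(b[0:300,200:450],(390,468))[:390]])
cv2.imwrite('pics/c6.png',c[:,:,::-1])
E
```

```text
t: 14.95
eef_pos: [0.5362, -0.2257, 0.0716]
ee_rot: [-3.138, -0.001, -1.396]
force: [-1.1, 1.9, 11.7]
width: 0.0082
gripper_force: 58.1
t 14.95 tcp [ 0.5362 -0.2257  0.0716] rpy [-1.7982e+02 -9.0000e-02 -7.9990e+01] F [-1.1  1.9 11.7] w 0.0082 g 58.1
  shift cm [ 0.    0.17 -0.04] turn deg [-0.18 -0.09  0.01]
side holder_grip [([0.5379, -0.2243, 0.0866], 0.7)]
wrist holder_grip [([0.5355, -0.2248, 0.0879], 0.6)]
[137, 139, 139, 136, 136, 135, 134, 134, 133, 134, 135, 135, 135, 134, 152, 157, 157, 156, 156, 156, 157, 156, 157, 158, 191, 234, 236, 235, 235, 235]
[[319.60813451 209.87850922]]
```

View pics/c6.png

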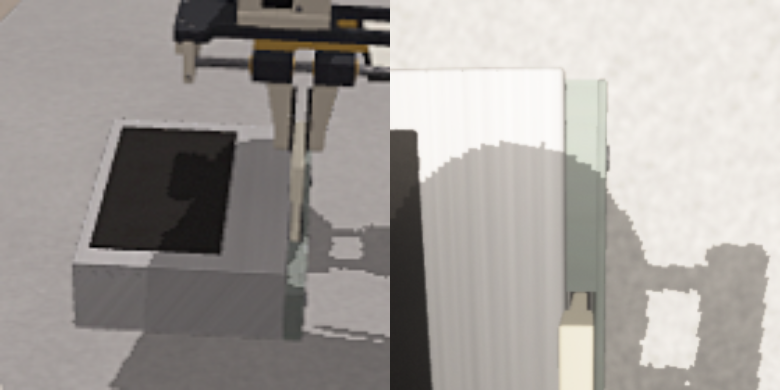

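The side crop shows the holder seated upright in the bay. In the wrist crop its far end lies inside the bay's end (about 3 mm slack), centred between lip and block. Force is 11.7 N with the foot at about 14.6 mm. I'll press slightly more to confirm the hard stop.

```bash
python3 -m crank '[{"dx":0,"dy":0,"dz":0.05,"wx":0,"wy":0,"wz":0},{"dx":0,"dy":0,"dz":0.1,"wx":0,"wy":0,"wz":0},{"dx":0,"dy":0,"dz":0.15,"wx":0,"wy":0,"wz":0},{"dx":0,"dy":0,"dz":0.2,"wx":0,"wy":0,"wz":0},{"dx":0,"dy":0,"dz":0.2,"wx":0,"wy":0,"wz":0},{"dx":0,"dy":0,"dz":0.2,"wx":0,"wy":0,"wz":0},{"dx":0,"dy":0,"dz":0.2,"wx":0,"wy":0,"wz":0},{"dx":0,"dy":0,"dz":0.2,"wx":0,"wy":0,"wz":0},{"dx":0,"dy":0,"dz":0.2,"wx":0,"wy":0,"wz":0},{"dx":0,"dy":0,"dz":0.2,"wx":0,"wy":0,"wz":0}]' 0 58
```

```text
t: 16.4
eef_pos: [0.5378, -0.2259, 0.0714]
ee_rot: [-3.135, -0.003, -1.395]
force: [-1.1, 3.8, 21.7]
width: 0.0086
gripper_force: 58.4
```

The force rose to 21.7 N with no further descent, so the strip is on its hard stop and the grip is holding. Handing in.

```bash
python3 -c "
from station import arm
print(arm.job_done())"
```

```text
the job is handed in; nothing more can be done
None
```

I handed the job in at about 16.4 s of robot time, with the label holder upright in the bay, pressed against the strip's hard stop (about 22 N) and still gripped at about 58 N; the card, mouse and canister were left alone, and no verdict came back.

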